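Load square tubes under the counterweighted keeper arm of a welding fixture

TASK

Swing the yellow keeper arm of the blue fixture up past its balance point so that it stays open by itself with nothing touching it, lay every loose square tube centred in a cradle of its own, and only when all are in, bring the arm back down fully shut over them. Also lay the two hand tools, the deburrer and the file, by their handles in the lanes of the tool rest, one in each, either way round.

Things in the scene. Friction and masses are not known exactly. Their poses are not given: they have to be found in the camera images.
- fixture: Fixed blue plate 230 x 300 x 12 mm; two toothed rails on it form four cradles. Origin on the table under the middle of the row; x towards the hinge (away from robot), y along the row; plate from x -65 to 165. Rails (10 thick) at x = -28 and 28, fingers fit between. Slots 34 wide, floors 30 above the table; teeth rise to 40, then taper at 45 degrees to a ridge at 53, guiding a tube in.
- cradle1 (a point): Where the centre of a seated tube belongs in cradle 1 (cradle 1 at fixture y = -90 mm, then every 60 mm): 45 mm above the table. The tube lies along the fixture's x.
- cradle2 (a point): Where the centre of a seated tube belongs in cradle 2 (cradle 1 at fixture y = -90 mm, then every 60 mm): 45 mm above the table. The tube lies along the fixture's x.
- cradle3 (a point): Where the centre of a seated tube belongs in cradle 3 (cradle 1 at fixture y = -90 mm, then every 60 mm): 45 mm above the table. The tube lies along the fixture's x.
- cradle4 (a point): Where the centre of a seated tube belongs in cradle 4 (cradle 1 at fixture y = -90 mm, then every 60 mm): 45 mm above the table. The tube lies along the fixture's x.
- keeper (a joint): Angle of the yellow arm: 0 = shut (level, 3 mm above seated tubes, its 236 x 24 mm crossbar over the cradles' middles, so none can be loaded), grows as it swings up and away from the robot, 1.6 = open, upright. A counterweight behind the hinge balances it at about 0.8: below that it falls shut, above it falls open by itself, at about 1.5 rad/s. About 4 N up at the handle lifts it.
- keeper_hinge (a point): Point on the arm's hinge axis, fixed on the fixture at x = 100, y = 0, z = 95 mm of it; the axis runs along the fixture's y.
- keeper_handle (a point): Middle of the arm's red round handle bar, 16 mm thick, along the fixture's y, free for 78 mm between two stems that run back to the crossbar (80 mm of open room between bar and crossbar). Shut, it is 200 mm from the hinge towards the robot and 20 mm below it, 75 mm above the table; it turns about the hinge with the arm (open, about 295 mm above the table).
- tube1: Loose bright steel square tube, 80 long x 30 x 30 mm, wall 3 mm, 0.11 to 0.22 kg. There are two to four of them in a start (the rest are absent). Origin at its centre (15 mm above what it lies on); x along its length. Any side may be down.
- tube2: Loose bright steel square tube, 80 long x 30 x 30 mm, wall 3 mm, 0.11 to 0.22 kg. There are two to four of them in a start (the rest are absent). Origin at its centre (15 mm above what it lies on); x along its length. Any side may be down.
- tube3: Loose bright steel square tube, 80 long x 30 x 30 mm, wall 3 mm, 0.11 to 0.22 kg. There are two to four of them in a start (the rest are absent). Origin at its centre (15 mm above what it lies on); x along its length. Any side may be down.
- tube4: Loose bright steel square tube, 80 long x 30 x 30 mm, wall 3 mm, 0.11 to 0.22 kg. There are two to four of them in a start (the rest are absent). Origin at its centre (15 mm above what it lies on); x along its length. Any side may be down.
- deburrer: Deburring tool: orange handle 90 x 24 x 24 mm, thin steel hooked blade that reaches 95 mm from the handle's centre. Origin at the centre of the handle (12 mm above the table); x along the tool, towards the working end. About 0.1 kg.
- file: Small file: wooden handle 90 x 24 x 24 mm, flat dark steel blade that reaches 97 mm from the handle's centre. Origin at the centre of the handle (12 mm above the table); x along the tool, towards the working end. About 0.1 kg.
- rest: Fixed tool rest: grey plate 90 x 160 x 12 mm, two black toothed rails (10 mm thick) at x = -26 and 26 mm that form two lanes along its x, 60 mm apart. Slots 28 mm wide, floors 30 mm above the table; teeth straight to 40 mm, then tapering at 45 degrees to a ridge at 56 mm. Origin on the table under its middle.
- lane1 (a point): Where the centre of a tool's handle belongs in lane 1 (rest y = -30 mm): 42 mm above the table; the tool lies along the rest's x, either way round.
- lane2 (a point): Where the centre of a tool's handle belongs in lane 2 (rest y = +30 mm): 42 mm above the table; the tool lies along the rest's x, either way round.
Not all that is in view belongs to the job. What is shaped like the tube1 but black or turquoise is not meant. Leave any pink look-alike of the deburrer alone.

How it is judged:
On the way, in this order (a step that is already met when the one before it is completed fails the run):
1. the keeper arm stands open by itself, the fingers touching nothing (value of joint keeper above 1.45 rad and contact force between the fingers and anything else below 0.5 N), for 0.3 s.
2. every tube lies centred in a cradle, let go, with the arm still open (value of joint keeper above 1.4 rad and (horizontal distance between tube1 and cradle1 below 0.015 m or horizontal distance between tube1 and cradle2 below 0.015 m or horizontal distance between tube1 and cradle3 below 0.015 m or horizontal distance between tube1 and cradle4 below 0.015 m) and z of tube1 in the frame of fixture between 0.039 and 0.05 m and angle between the x axis of each of tube1, tube2, tube3, tube4 and the x axis of fixture, either way round below 0.12 rad and (horizontal distance between tube2 and cradle1 below 0.015 m or horizontal distance between tube2 and cradle2 below 0.015 m or horizontal distance between tube2 and cradle3 below 0.015 m or horizontal distance between tube2 and cradle4 below 0.015 m) and z of tube2 in the frame of fixture between 0.039 and 0.05 m and (horizontal distance between tube3 and cradle1 below 0.015 m or horizontal distance between tube3 and cradle2 below 0.015 m or horizontal distance between tube3 and cradle3 below 0.015 m or horizontal distance between tube3 and cradle4 below 0.015 m) and z of tube3 in the frame of fixture between 0.039 and 0.05 m and (horizontal distance between tube4 and cradle1 below 0.015 m or horizontal distance between tube4 and cradle2 below 0.015 m or horizontal distance between tube4 and cradle3 below 0.015 m or horizontal distance between tube4 and cradle4 below 0.015 m) and z of tube4 in the frame of fixture between 0.039 and 0.05 m and contact force between the fingers and anything else below 0.5 N), for 0.2 s.
3. the keeper arm is shut over the tubes (value of joint keeper below 0.06 rad), for 0.2 s.
At the end, for the whole second after the job is handed in: The keeper arm is shut (below 0.06 rad); every tube present lies down in a cradle of its own, centred to 15 mm and lined up to 0.12 rad; the deburrer's and the file's handles lie down in the lanes of the rest, centred to 15 mm and lined up to 0.12 rad; everything is at rest (value of joint keeper below 0.06 rad and (horizontal distance between tube1 and cradle1 below 0.015 m or horizontal distance between tube1 and cradle2 below 0.015 m or horizontal distance between tube1 and cradle3 below 0.015 m or horizontal distance between tube1 and cradle4 below 0.015 m) and z of tube1 in the frame of fixture between 0.039 and 0.05 m and angle between the x axis of each of tube1, tube2, tube3, tube4 and the x axis of fixture, either way round below 0.12 rad and (horizontal distance between tube2 and cradle1 below 0.015 m or horizontal distance between tube2 and cradle2 below 0.015 m or horizontal distance between tube2 and cradle3 below 0.015 m or horizontal distance between tube2 and cradle4 below 0.015 m) and z of tube2 in the frame of fixture between 0.039 and 0.05 m and (horizontal distance between tube3 and cradle1 below 0.015 m or horizontal distance between tube3 and cradle2 below 0.015 m or horizontal distance between tube3 and cradle3 below 0.015 m or horizontal distance between tube3 and cradle4 below 0.015 m) and z of tube3 in the frame of fixture between 0.039 and 0.05 m and (horizontal distance between tube4 and cradle1 below 0.015 m or horizontal distance between tube4 and cradle2 below 0.015 m or horizontal distance between tube4 and cradle3 below 0.015 m or horizontal distance between tube4 and cradle4 below 0.015 m) and z of tube4 in the frame of fixture between 0.039 and 0.05 m and (horizontal distance between deburrer and lane1 below 0.015 m or horizontal distance between deburrer and lane2 below 0.015 m) and z of deburrer in the frame of rest between 0.036 and 0.047 m and angle between the x axis of each of deburrer, file and the x axis of rest, either way round below 0.12 rad and (horizontal distance between file and lane1 below 0.015 m or horizontal distance between file and lane2 below 0.015 m) and z of file in the frame of rest between 0.036 and 0.047 m and linear speed of each of tube1, tube2, tube3, tube4, deburrer, file below 0.03 m/s); the robot touches nothing.
Of tube1, tube2, tube3, tube4 only 2 to 4 are there at a start; the rules pass over those that are not, and their reading is None.
At some moment in a run one of tube1, tube2, tube3, tube4, deburrer, file may be knocked a few centimetres aside while the robot is not near it.
Once in a run the grip may slacken for a moment while it holds something.
It also fails if it takes over 210 s, if anything falls off the work surface, if the arm or the gripper's body presses on something with over 40 N, if the wrist force passes 120 N, or if a joint passes its speed limit or range.

ROBOT

A 7-joint arm with a two-finger parallel gripper is mounted at the origin on the work surface. World frame = base frame: x ahead of the robot, y to its left, z up, the work surface at z = 0. Lengths are in m, angles in rad, forces in N, time in s.
With the tool pointing down it reaches from about 0.35 to 0.9 m from the base axis. Payload 8.1 kg.
Tool frame: the origin (TCP) lies at the centre of the arm's flange, where the gripper is bolted on; the fingertips stand 178 mm ahead of it and the grasp point (between the pads) lies 159 mm ahead of it; z points along the fingers, y is the line along which they close (so a half turn about z gives the same grasp; the last joint's range is limited). The gripper opens to 92 mm and grips with 3 to 60 N. Pads are 19 mm wide; open, the fingers measure 130 mm over their backs; the gripper's body (75 mm by 190 mm) begins 47 mm behind the grasp point.
Start: joints at [1.095, 0.434, 0.025, 1.573, -0.012, 1.134, -0.075], TCP at [0.228, -0.582, 0.405] pointing down, gripper open.
Joint ranges: [-2.62, 2.62], [-0.44, 2.09], [-1.27, 1.32], [0.08, 2.57], [-1.32, 4.46], [0.12, 2], [-2.74, 2.74]. Speed limits (rad/s): [2.22, 2.22, 3.01, 3.01, 3.14, 3.14, 3.14].

INTERFACE

Orientations are given as a rotation vector (axis times angle).
In Python, from cell import arm gives the robot as it stands. The module is installed in compiled form; this text tells all that it offers.
- The arm moves only by the shell command python3 -m inch 'ROWS' [FORCE]. ROWS is text: rows parted by semicolons, each of 5 numbers parted by spaces: the shift along the tool's x, y, z in m, then the turn about the tool's z in rad, then the finger opening in m, from 0 to 0.0918. In form: x y z roll fingers; .... A call has 1 to 5 rows; each row is the pose to reach, as a shift and turn from the pose commanded when the call began, along the tool's axes at that moment; what a row does not reach only later rows make up. A row lasts 1/10 s, in which the tool goes at most 50 mm and 8.59 degrees, less where a joint would pass 70% of its speed; a pose out of reach is approached as far as the arm can. A call with a gripper value outside its range is refused whole. The fingers move at their own pace and stop on an object; FORCE is the grip in N (left out, the last holds). Time passes only in rows, so rows that repeat a pose let the fingers close. It gives the time, the measured TCP pose, the force, the opening and the grip force at its end, in the units of the state.
- arm.observe(): the state, without advancing time (a new reading comes with each control period).
- arm.get_image(name): name is "scene" or "top"; returns the picture (420x560x3 uint8, red, green, blue); there is no depth.
- arm.get_calibration(name): a dict with "intrinsics" (3x3 intrinsics, pixels), "distortion" ([k1, k2, p1, p2, k3] as OpenCV has them; the pictures are not rectified), "pose" (4x4, takes a point from camera to world coordinates). Camera axes: x right, y up, looking along -z (the intrinsics and any distortion apply to the point x, -y, -z); pixel columns grow to the right and rows downward; lengths in m; the calibration is good to about 2 mm. A picture is of the moment at which its call begins. get_calibration takes no time and is no camera call.
- arm.sign_off(): hands the job in; it is judged then, once.
Trained networks look in the newest picture that a camera, given by its name, has taken for a name from the list of things; names that differ only in an ending like _2 or _b are one class to them, and where a whole thing is asked for, a point or a joint stands for the part that bears it (a point fixed in the world has none). Each returns a list of dicts, best first, with "conf" (0 to 1); they miss things now and then, are a little off and sometimes report something else, mostly with a low value. They report only what shows in the picture. A call takes as long as a camera call. They do not tell look-alikes from the thing itself.
- arm.look_for(camera, query): "point" ([row, column] in pixels, amid what is visible of it).
- arm.silhouettes(camera, query): "region" (420x560 bool, what is visible of it) and "point" ([row, column] in pixels, amid what is visible of it).
- arm.place_of(camera, query): "point" ([row, column] in pixels: a listed point, or the origin of a listed thing).
The state is a dict: "clock": time; "joints": joint angles; "dq": joint speeds; "joint_efforts": joint torques, N m; "position": TCP position; "ee_rot": TCP orientation; "force": force on the tool from outside, world axes, zero at the start; "ft_torque": the same for the moment, N m; "width": opening from 0.0 (shut) to 1.0 (fully open); "gripper_force": force on a finger pad.
Only numpy, scipy, OpenCV 4.12 (cv2) and the standard library are available. Lean on these libraries where they do the work, as an engineer would, in place of code of your own. Each camera call takes 0.05 s, during which the arm holds its last target. There are 200 camera calls.

## Working session

There is one attempt and no reset: what is moved stays moved. The work goes in short steps, Python scripts to look and compute and a shell command to move; the robot and the scene stay as the last step left them, time stands still between calls to the robot, and variables do not carry over. Pictures are saved under pics/ and viewed, at most 14 in all, crops included, and the job is handed in when it is done.

```bash
mkdir -p pics && ls && python3 - <<'E'
from cell import arm
import cv2,numpy as np
s=arm.observe();print({k:np.round(v,3).tolist() for k,v in s.items()})
for n in ("scene","top"):
    im=arm.get_image(n);cv2.imwrite(f"pics/{n}0.png",im[:,:,::-1])
    c=arm.get_calibration(n);print(n,np.round(c["intrinsics"],1).tolist(),np.round(c["distortion"],4),np.round(c["pose"],3).tolist())
E
```

```text
pics
{'clock': 0.0, 'joints': [1.095, 0.435, 0.025, 1.574, -0.012, 1.134, -0.075], 'dq': [0.001, 0.001, 0.001, -0.001, -0.0, -0.002, -0.0], 'joint_efforts': [-0.002, -66.785, 0.984, -31.447, -0.06, 0.043, 0.0], 'position': [0.228, -0.582, 0.404], 'ee_rot': [-3.086, -0.582, 0.001], 'force': [0.143, -0.023, 0.392], 'ft_torque': [-0.011, -0.022, -0.066], 'gripper_force': 0.0, 'width': 0.994}
scene [[418.6, 0.0, 285.8], [0.0, 418.6, 200.9], [0.0, 0.0, 1.0]] [-0.0614  0.      0.      0.      0.    ] [[-0.513, -0.55, 0.658, 1.316], [0.858, -0.329, 0.394, 0.471], [-0.0, 0.767, 0.641, 0.863], [0.0, 0.0, 0.0, 1.0]]
top [[383.4, 0.0, 274.8], [0.0, 383.4, 211.0], [0.0, 0.0, 1.0]] [-0.0428  0.      0.      0.      0.    ] [[-0.01, 0.984, -0.179, 0.355], [-1.0, -0.01, 0.001, 0.014], [-0.001, 0.179, 0.984, 1.035], [0.0, 0.0, 0.0, 1.0]]
```

View pics/scene0.png

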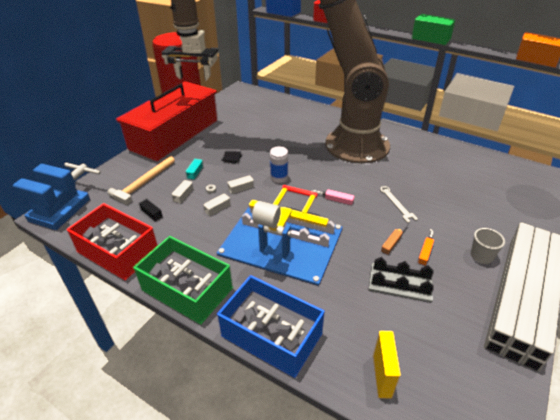

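View pics/top0.png

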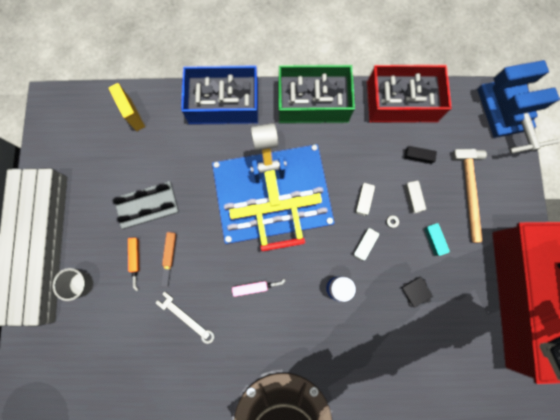

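Top view: three bright tubes at about (row, col) (199,366), (197,417) and (244,367). The deburrer is at (255,133), the file at (250,168), the rest at (204,145) and the keeper handle at (243,281).

Possible mix-ups (row, col):
- **Turquoise tube:** (239,438)
- **Black tube:** (155,420)
- **Black block:** (291,417)
- **Pink deburrer:** (289,250)

I choose by colour and will check the choice in a close crop.

```bash
cat > h.py <<'E'
from cell import arm
import cv2,numpy as np
from scipy.spatial.transform import Rotation as R
CAL={n:{k:np.array(v,float) for k,v in arm.get_calibration(n).items()} for n in("scene","top")}
def ray(n,p):
    c=CAL[n];u=cv2.undistortPoints(np.array([[[p[1],p[0]]]],float),c["intrinsics"],c["distortion"])[0,0]
    d=c["pose"][:3,:3]@np.array([u[0],-u[1],-1.]);return c["pose"][:3,3],d/np.linalg.norm(d)
def onz(n,p,z):
    o,d=ray(n,p);return o+d*(z-o[2])/d[2]
def tri(pt,ps):
    (a,u),(b,v)=ray("top",pt),ray("scene",ps)
    s=np.linalg.lstsq(np.c_[u,-v],b-a,rcond=None)[0]
    p,q=a+u*s[0],b+v*s[1];return (p+q)/2,np.linalg.norm(p-q)
def proj(n,X):
    c=CAL[n];P=np.linalg.inv(c["pose"]);x=np.diag([1,-1,-1.])@(P[:3,:3]@np.array(X,float)+P[:3,3])
    q=cv2.projectPoints(x[None],np.zeros(3),np.zeros(3),c["intrinsics"],c["distortion"])[0][0,0];return q[::-1]
def color(im,p):
    r,c=int(p[0]),int(p[1]);return np.median(im[r-2:r+3,c-2:c+3].reshape(-1,3),0).astype(int).tolist()
def yaw_of(mask,z,n="top"):
    k=cv2.findContours(mask.astype(np.uint8),cv2.RETR_EXTERNAL,cv2.CHAIN_APPROX_NONE)[0];k=max(k,key=len)[:,0]
    w=np.array([onz(n,(r,c),z)[:2] for c,r in k],np.float32)*1000
    (cx,cy),(a,b),_=rr=cv2.minAreaRect(w);B=cv2.boxPoints(rr);e=max((B[1]-B[0],B[2]-B[1]),key=np.linalg.norm)
    return np.array([cx,cy])/1000,(np.arctan2(e[1],e[0])+np.pi/2)%np.pi-np.pi/2,sorted((round(a),round(b)))
def pose():
    s=arm.observe();x=R.from_rotvec(s["ee_rot"]).as_matrix()[:,0];return np.array(s["position"]),np.arctan2(x[1],x[0]),s
def go(name,xyz,yaw,half=True):
    "shift in tool axes from measured pose so that the GRASP point comes to xyz with tool x at yaw (mod pi)"
    p,y,s=pose();d=np.array(xyz)+[0,0,.159]-p
    dy=yaw-y
    if half: dy=(dy+np.pi/2)%np.pi-np.pi/2
    print(name,"x y z roll =",np.round([np.cos(y)*d[0]+np.sin(y)*d[1],np.sin(y)*d[0]-np.cos(y)*d[1],-d[2],-dy],4),"j7",round(s["joints"][6],2))
E
python3 - <<'E'
from h import *
im={n:arm.get_image(n) for n in("scene","top")}
D={}
for q in("tube1","deburrer","file","fixture","rest","keeper_handle","keeper_hinge","cradle1","cradle4","lane1","lane2"):
    D[q]={n:arm.place_of(n,q) for n in("top","scene")}
    for t in D[q]["top"]:
        if t["conf"]<.2: continue
        c=[(*tri(t["point"],s["point"]),s) for s in D[q]["scene"]]
        c=[k for k in c if k[1]<.02]
        b=min(c,key=lambda k:k[1]) if c else None
        print(q,round(t["conf"],2),np.round(t["point"]),color(im["top"],t["point"]),"->",(np.round(b[0],3),round(b[1]*1000,1),np.round(b[2]["point"]),round(b[2]["conf"],2)) if b else None)
for q,z in(("tube1",.015),("deburrer",.012),("file",.012),("fixture",.012),("rest",.03)):
    for m in arm.silhouettes("top",q):
        if m["conf"]>.2:
            try: c,y,s=yaw_of(m["region"],z);print("sil",q,round(m["conf"],2),np.round(m["point"]),np.round(c,3),round(y,3),s)
            except Exception as e: print(e)
E
```

```text
tube1 0.81 [241. 441.] [116, 249, 246] -> (array([ 0.452, -0.428,  0.02 ]), np.float64(3.6), array([166., 193.]), 0.66)
tube1 0.74 [242. 365.] [250, 252, 250] -> (array([ 0.451, -0.223,  0.011]), np.float64(11.3), array([186., 242.]), 0.67)
tube1 0.71 [196. 415.] [246, 246, 242] -> (array([ 0.579, -0.372,  0.008]), np.float64(1.7), array([193., 181.]), 0.54)
tube1 0.61 [204. 368.] [249, 249, 246] -> (array([ 0.561, -0.246, -0.005]), np.float64(0.2), array([206., 215.]), 0.7)
tube1 0.59 [155. 423.] [50, 49, 50] -> (array([ 0.692, -0.397,  0.01 ]), np.float64(13.2), array([210., 152.]), 0.76)
deburrer 0.94 [288. 250.] [250, 244, 252] -> (array([ 0.335,  0.084, -0.001]), np.float64(5.8), array([200., 340.]), 0.84)
deburrer 0.59 [255. 134.] [248, 192, 85] -> (array([0.425, 0.391, 0.013]), np.float64(0.4), array([249., 425.]), 0.74)
deburrer 0.36 [208. 263.] [250, 252, 108] -> None
file 0.82 [246. 168.] [234, 163, 101] -> (array([0.447, 0.296, 0.028]), np.float64(1.3), array([238., 391.]), 0.79)
fixture 0.91 [209. 275.] [246, 249, 101] -> (array([0.548, 0.013, 0.006]), np.float64(1.5), ar
[... 1871 characters left out ...]
4  , 0.027]), np.float64(7.5), array([278., 417.]), 0.98)
sil tube1 0.92 [243. 367.] [ 0.45  -0.227] -0.51 [39, 85]
sil tube1 0.86 [153. 422.] [ 0.695 -0.395] 1.392 [45, 90]
sil tube1 0.81 [198. 413.] [ 0.577 -0.369] 0.185 [44, 82]
sil tube1 0.7 [199. 368.] [ 0.571 -0.231] -0.288 [36, 86]
sil tube1 0.62 [243. 438.] [ 0.458 -0.418] 0.332 [47, 85]
sil deburrer 0.81 [286. 250.] [0.341 0.06 ] -1.392 [28, 143]
sil deburrer 0.68 [258. 133.] [0.419 0.392] 0.055 [30, 105]
sil file 0.56 [257. 170.] [0.416 0.297] -0.082 [29, 137]
sil file 0.31 [199. 367.] [ 0.571 -0.231] -0.294 [35, 84]
sil fixture 0.93 [191. 274.] [0.616 0.025] 0.172 [301, 348]
sil rest 0.62 [203. 145.] [0.558 0.362] -1.278 [89, 165]
```

```bash
python3 - <<'E'
import cv2,numpy as np
i=cv2.imread("pics/top0.png");a=cv2.resize(i[140:300,340:460],(450,600),interpolation=3);b=cv2.resize(i[140:300,100:190],(338,600),interpolation=3)
cv2.imwrite("pics/crop0.png",np.hstack([b,a]))
E
```

```text
(no output)
```

View pics/crop0.png

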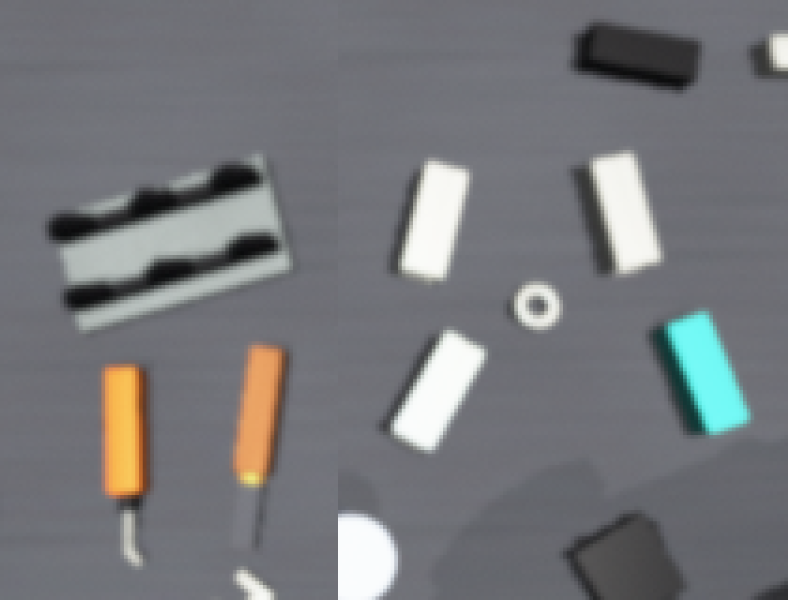

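The crop shows three white-bright tubes, with the turquoise and black ones clearly different. The hooked orange deburrer is on the left, and the dark-bladed file with the browner handle is on the right. Next I refine the positions by colour segmentation in the top view and cross-check heights in the scene view.

```bash
cat >> h.py <<'E'
def blobs(im,q,n="top"):
    H=cv2.cvtColor(im,cv2.COLOR_RGB2HSV).astype(int);h,s,v=H[...,0],H[...,1],H[...,2]
    m={"tube":(v>205)&(s<40),"tool":(h>6)&(h<22)&(s>110)&(v>150),"blue":(h>98)&(h<122)&(s>120),"rest":(s<30)&(v>130)&(v<215),"red":((h<6)|(h>174))&(s>120)&(v>90)}[q].astype(np.uint8)
    k,l,st,ce=cv2.connectedComponentsWithStats(m);return [(l==i,st[i,4],ce[i][::-1]) for i in range(1,k)]
def near(bl,p,r=12):
    b=[x for x in bl if np.hypot(*(x[2]-np.array(p)))<r];return max(b,key=lambda x:x[1]) if b else None
def find(im,q,p,z,r=12,n="top"):
    b=near(blobs(im,q,n),p,r)
    return yaw_of(b[0],z,n)+(np.round(b[2]),) if b else None
E
cat > meas.py <<'E'
from h import *
im={n:arm.get_image(n) for n in("scene","top")}
def show(k,f): print(k,None if f is None else (np.round(f[0],4),round(f[1],3),f[2],f[3]))
def tools_tubes(pt):
    for k,(q,p) in pt.items():
        z=.030 if q=="tube" else .024
        f=find(im["top"],q,p,z);show(k,f)
        if f is not None:
            e=proj("scene",[*f[0],z]); g=near(blobs(im["scene"],q),e,14)
            if g: print("   tri centre",np.round(tri(f[3],g[2])[0],3),round(tri(f[3],g[2])[1],4))
E
python3 - <<'E'
from meas import *
tools_tubes({"tA":("tube",(199,366)),"tB":("tube",(197,417)),"tC":("tube",(244,367)),"deb":("tool",(252,133)),"file":("tool",(250,168))})
show("plate",find(im["top"],"blue",(193,272),.012,25)); show("rest",find(im["top"],"rest",(204,145),.012,20))
b=near(blobs(im["top"],"red"),(243,281),15);g=near(blobs(im["scene"],"red"),(190,300),15);print("handle",b[2],g[2],tri(b[2],g[2])); show("hb",find(im["top"],"red",(243,281),.083,15))
f=find(im["top"],"blue",(193,272),.012,25)
E
```

```text
tA (array([ 0.5698, -0.2306]), np.float32(-0.289), [31, 81], array([199., 365.]))
   tri centre [ 0.569 -0.23   0.027] 0.0014
tB (array([ 0.5748, -0.3691]), np.float32(0.18), [30, 81], array([196., 416.]))
   tri centre [ 0.575 -0.368  0.028] 0.0006
tC (array([ 0.4474, -0.2266]), np.float32(-0.553), [31, 81], array([244., 366.]))
   tri centre [ 0.447 -0.226  0.028] 0.0001
deb (array([0.4264, 0.3908]), np.float32(0.055), [24, 92], array([255., 132.]))
   tri centre [0.425 0.394 0.017] 0.0004
file (array([0.4369, 0.296 ]), np.float32(-0.102), [23, 93], array([249., 168.]))
   tri centre [0.44  0.298 0.02 ] 0.0012
plate (array([0.5335, 0.0079]), np.float32(-1.404), [11, 73], array([214., 277.]))
rest (array([0.5649, 0.3691]), np.float32(-1.28), [39, 163], array([203., 145.]))
handle [244.1358885 282.2369338] [190.3525641  299.07051282] (array([ 0.44477297, -0.00418264,  0.0764249 ]), np.float64(0.00013222696832846742))
hb (array([ 0.4451, -0.0036]), np.float32(-1.402), [18, 112], array([244., 282.]))
```

```bash
cat > fix.py <<'E'
from h import *
im=arm.get_image("top")
def union(q,box):
    m=np.zeros(im.shape[:2],bool)
    for b in blobs(im,q):
        if b[1]>=8 and box[0]<b[2][0]<box[1] and box[2]<b[2][1]<box[3]: m|=b[0]
    w=np.array([onz("top",(r,c),.012)[:2] for r,c in np.argwhere(m)],np.float32)*1000
    rr=cv2.minAreaRect(w);B=cv2.boxPoints(rr);e=max((B[1]-B[0],B[2]-B[1]),key=np.linalg.norm);y=np.arctan2(e[1],e[0])
    return np.array(rr[0])/1000,(y%np.pi)-np.pi/2,rr[1]
for q,box,off in(("blue",(140,250,205,340),.05),("rest",(170,240,105,185),0)):
    c,y,s=union(q,box);print(q,"centre",np.round(c,4),"x-yaw",round(float(y),3),np.round(s),"origin",np.round(c-off*np.array([np.cos(y),np.sin(y)]),4))
E
python3 fix.py; python3 - <<'E'
from h import *
go("above handle",[.445,-.004,.25],.169-np.pi/2)
E
```

```text
blue centre [0.5926 0.0206] x-yaw 0.17 [231. 300.] origin [0.5433 0.0121]
rest centre [0.564  0.3689] x-yaw 0.296 [ 94. 162.] origin [0.564  0.3689]
above handle x y z roll = [ 0.413  -0.4592 -0.0043 -1.3671] j7 -0.08
```

```bash
python3 -m inch '0.05 -0.055 0 0 0.09;0.1 -0.11 0 0 0.09;0.138 -0.153 0 0 0.09;0.138 -0.153 0 0 0.09;0.138 -0.153 0 0 0.09' && python3 -m inch '0.138 -0.153 0 0 0.06;0.138 -0.153 0 0 0.06;0.138 -0.153 0 0 0.06;0.138 -0.153 0 0 0.06;0.138 -0.153 0 0 0.06' && python3 -m inch '0.138 -0.153 0 -0.7 0.06;0.138 -0.153 0 -0.7 0.06;0.138 -0.153 0 -0.7 0.06;0.138 -0.153 0 -0.7 0.06;0.138 -0.153 0 -0.7 0.06' && python3 -m inch '0 0 0 -0.66 0.06;0 0 0 -0.66 0.06;0 0 0 -0.66 0.06;0 0 0 -0.66 0.06;0 0 0 -0.66 0.06'; python3 - <<'E'
from h import *
go("above handle",[.445,-.004,.25],.169-np.pi/2)
E
```

```text
clock: 2.2
position: [0.3029, -0.384, 0.405]
ee_rot: [-3.083, -0.593, -0.002]
force: [-0.5, -0.4, 0.0]
width: 0.981
gripper_force: 0.0
clock: 2.7
position: [0.375, -0.1916, 0.4052]
ee_rot: [-3.084, -0.594, -0.003]
force: [0.4, 0.1, 0.3]
width: 0.661
gripper_force: 0.0
clock: 3.2
position: [0.4476, 0.0012, 0.4053]
ee_rot: [-2.689, -1.622, -0.005]
force: [0.1, -0.6, 0.2]
width: 0.657
gripper_force: 0.0
clock: 3.7
position: [0.4464, -0.0048, 0.4047]
ee_rot: [2.029, 2.399, -0.0]
force: [0.9, 0.0, 0.2]
width: 0.656
gripper_force: 0.0
above handle x y z roll = [ 0.001  -0.0012 -0.0043 -0.0023] j7 -0.07
```

```bash
python3 -m inch '0.001 -0.001 0.05 0 0.06;0.001 -0.001 0.1 0 0.06;0.001 -0.001 0.14 0 0.06;0.001 -0.001 0.165 0 0.06;0.001 -0.001 0.165 0 0.06' 30 && python3 -m inch '0 0 0 0 0;0 0 0 0 0;0 0 0 0 0;0 0 0 0 0;0 0 0 0 0' 30 && python3 -m inch '0 0 0 0 0;0 0 -0.002 0 0;0 0 -0.005 0 0;0 0 -0.01 0 0;0 0 -0.01 0 0'
```

```text
clock: 4.2
position: [0.444, -0.004, 0.237]
ee_rot: [-2.032, -2.39, 0.006]
force: [-0.9, 1.1, 1.6]
width: 0.66
gripper_force: 0.0
clock: 4.7
position: [0.4451, -0.0031, 0.2404]
ee_rot: [2.034, 2.393, 0.001]
force: [-0.1, -0.0, -0.1]
width: 0.269
gripper_force: 0.0
clock: 5.2
position: [0.4447, -0.0031, 0.2501]
ee_rot: [-2.035, -2.394, 0.001]
force: [0.6, -0.9, -4.7]
width: 0.166
gripper_force: 30.0
```

```bash
python3 -m inch '0 0 -0.01 0 0;0 0.001 -0.03 0 0;0 0.004 -0.05 0 0;0 0.009 -0.07 0 0;0 0.016 -0.088 0 0' 40 && python3 -m inch '0 0.009 -0.018 0 0;0 0.019 -0.035 0 0;0 0.031 -0.051 0 0;0 0.045 -0.066 0 0;0 0.060 -0.079 0 0' && python3 -m inch '0 0.016 -0.012 0 0;0 0.034 -0.022 0 0;0 0.052 -0.030 0 0;0 0.071 -0.036 0 0;0 0.091 -0.041 0 0' && python3 -c "
from h import *
for n in('scene','top'): cv2.imwrite(f'pics/{n}1.png',arm.get_image(n)[:,:,::-1])"
```

```text
clock: 5.7
position: [0.4593, -0.0006, 0.3385]
ee_rot: [-2.033, -2.392, 0.004]
force: [-0.3, -2.5, -6.4]
width: 0.164
gripper_force: 40.0
clock: 6.2
position: [0.515, 0.009, 0.4174]
ee_rot: [-2.028, -2.387, 0.02]
force: [-24.8, -3.5, 22.7]
width: 0.163
gripper_force: 40.0
clock: 6.7
position: [0.6094, 0.0248, 0.4601]
ee_rot: [-2.033, -2.395, -0.001]
force: [-3.6, 0.3, 4.1]
width: 0.165
gripper_force: 40.0
```

View pics/scene1.png

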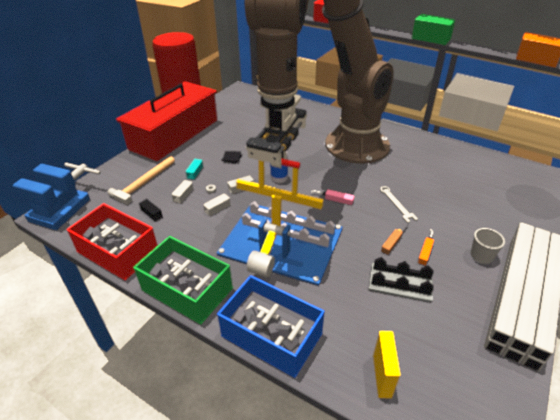

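The keeper is nearly upright with the handle (red, at (165,290)) in the fingers. Next I release it and lift away.

```bash
python3 -m inch '0 0 0 0 0.08;0 0.005 0 0 0.08;0 0.01 0 0 0.08;0 0.015 0 0 0.08;0 0.015 0 0 0.08' && python3 -m inch '0 0 0 0 0.08;0 0 0 0 0.08;0 0 0 0 0.08;0 0 -0.02 0 0.08;0 0 -0.04 0 0.08' && python3 -m inch '0 0 -0.04 0 0.08;0 -0.04 -0.04 0 0.08;0 -0.09 -0.04 0 0.08;0 -0.14 -0.04 0 0.08;0 -0.14 -0.04 0 0.08' && python3 - <<'E'
from meas import *
cv2.imwrite("pics/scene2.png",im["scene"][:,:,::-1])
t=arm.place_of("top","keeper_handle");s=arm.place_of("scene","keeper_handle")
for a in t:
    for b in s:
        X,e=tri(a["point"],b["point"])
        if e<.02: print("handle",np.round(X,3),round(e,4),a["conf"],b["conf"])
b=[x for x in blobs(im["scene"],"red") if 250<x[2][1]<330 and x[1]>20]; print([(x[1],x[2]) for x in b])
tools_tubes({"tA":("tube",(199,366)),"tB":("tube",(197,417)),"tC":("tube",(244,367)),"deb":("tool",(252,133)),"file":("tool",(250,168))})
E
```

```text
clock: 7.3
position: [0.6247, 0.0262, 0.457]
ee_rot: [-2.034, -2.393, 0.002]
force: [-0.1, 0.3, -0.1]
width: 0.548
gripper_force: 0.0
clock: 7.8
position: [0.6243, 0.0262, 0.4977]
ee_rot: [-2.034, -2.393, 0.002]
force: [0.4, -0.1, 0.2]
width: 0.867
gripper_force: 0.0
clock: 8.3
position: [0.4808, 0.0036, 0.5377]
ee_rot: [2.035, 2.393, -0.007]
force: [0.9, 0.2, 0.2]
width: 0.873
gripper_force: 0.0
[(np.int32(547), array([ 11.50091408, 329.61060329])), (np.int32(296), array([163.46283784, 275.02702703]))]
tA None
tB (array([ 0.575 , -0.3691]), np.float32(0.18), [31, 82], array([196., 416.]))
   tri centre [ 0.575 -0.368  0.028] 0.0006
tC None
deb (array([0.4263, 0.3908]), np.float32(0.055), [24, 92], array([254., 132.]))
   tri centre [0.427 0.394 0.019] 0.0005
file (array([0.4369, 0.2959]), np.float32(-0.099), [23, 93], array([249., 168.]))
   tri centre [0.44  0.298 0.02 ] 0.0012
```

View pics/scene2.png

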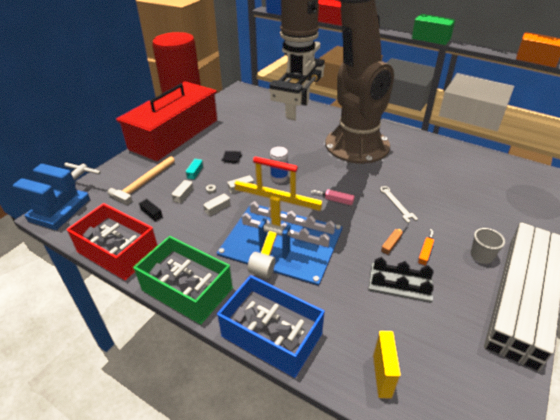

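The scene view shows the keeper standing upright on its own, with the handle at (163,275), and the gripper clear at (100,290). I take tube B first.

```bash
python3 - <<'E'
from h import *
print("expect open handle px scene",proj("scene",[.5433+.086*.9856,.0125+.086*.169,.295]))
go("B",[.575,-.369,.15],.18)
E
```

```text
expect open handle px scene [163.6039818  274.28527011]
B x y z roll = [-0.382   0.0269  0.2291  1.5525] j7 -0.05
```

```bash
python3 -m inch '-0.19 0.013 0.1 0 0.08;-0.19 0.013 0.1 0 0.08;-0.19 0.013 0.1 0 0.08;-0.19 0.013 0.1 0 0.08;-0.19 0.013 0.1 0 0.08' && python3 -m inch '-0.192 0.014 0.129 0.75 0.065;-0.192 0.014 0.129 0.75 0.065;-0.192 0.014 0.129 0.75 0.065;-0.192 0.014 0.129 0.75 0.065;-0.192 0.014 0.129 0.75 0.065' && python3 -m inch '0 0 0 0.75 0.065;0 0 0 0.75 0.065;0 0 0 0.75 0.065;0 0 0 0.75 0.065;0 0 0 0.75 0.065' && python3 - <<'E'
from meas import *
tools_tubes({"tA":("tube",(199,366)),"tB":("tube",(197,417)),"tC":("tube",(244,367))})
go("B",[.575,-.369,.022],.18)
E
```

```text
clock: 9.0
position: [0.5305, -0.1872, 0.434]
ee_rot: [-2.039, -2.386, 0.005]
force: [-0.7, -0.2, -0.2]
width: 0.871
gripper_force: 0.0
clock: 9.5
position: [0.5752, -0.3719, 0.3053]
ee_rot: [-2.775, -1.471, 0.004]
force: [-0.4, 0.3, 0.1]
width: 0.708
gripper_force: 0.0
clock: 10.0
position: [0.576, -0.3684, 0.3078]
ee_rot: [-3.121, -0.357, 0.0]
force: [-1.2, -0.0, 0.6]
width: 0.707
gripper_force: 0.0
tA None
tB (array([ 0.547 , -0.3739]), np.float32(-1.321), [24, 30], array([206., 419.]))
   tri centre [ 0.547 -0.373  0.03 ] 0.0028
tC None
B x y z roll = [-0.0012  0.0005  0.127   0.0518] j7 -0.85
```

```bash
python3 -m inch '-0.001 0 0.04 0.05 0.065;-0.001 0 0.08 0.05 0.065;-0.001 0 0.115 0.05 0.065;-0.001 0 0.127 0.05 0.065;-0.001 0 0.127 0.05 0.065' 35 && python3 -m inch '0 0 0 0 0;0 0 0 0 0;0 0 0 0 0;0 0 0 0 0;0 0 0 0 0' && python3 -m inch '0 0 0 0 0;0 0 0 0 0;0 0 -0.03 0 0;0 0 -0.07 0 0;0 0 -0.11 0 0' && python3 - <<'E'
from h import *
go("c1",[.5585,-.0762,.13],.17)
E
```

```text
clock: 10.6
position: [0.5738, -0.3686, 0.1807]
ee_rot: [-3.126, -0.293, 0.003]
force: [0.1, -0.6, -0.2]
width: 0.703
gripper_force: 0.0
clock: 11.1
position: [0.5737, -0.3692, 0.182]
ee_rot: [3.128, 0.287, 0.001]
force: [-0.0, -2.7, 3.1]
width: 0.319
gripper_force: 32.3
clock: 11.6
position: [0.5732, -0.3689, 0.2921]
ee_rot: [-3.127, -0.287, 0.003]
force: [0.3, 0.0, -0.8]
width: 0.328
gripper_force: 3.5
c1 x y z roll = [ 0.0388 -0.2905  0.0031  0.0128] j7 -0.89
```

```bash
python3 -m inch '0 0 0 0 0;0 0 0 0 0' 40; python3 - <<'E'
from h import *
im=arm.get_image("scene");p,y,s=pose()
print(proj("scene",[p[0],p[1],p[2]-.165]),s["width"],s["gripper_force"])
r,c=map(int,proj("scene",[p[0],p[1],p[2]-.165]));cv2.imwrite("pics/c3.png",cv2.resize(im[max(0,r-70):r+70,max(0,c-80):c+80,::-1],(560,490)))
E
```

```text
clock: 11.8
position: [0.5737, -0.3692, 0.2925]
ee_rot: [3.128, 0.287, 0.002]
force: [-0.9, 1.1, -1.9]
width: 0.325
gripper_force: 40.0
[162.50532635 176.60978726] 0.3232990046541691 39.99875508248806
```

View pics/c3.png

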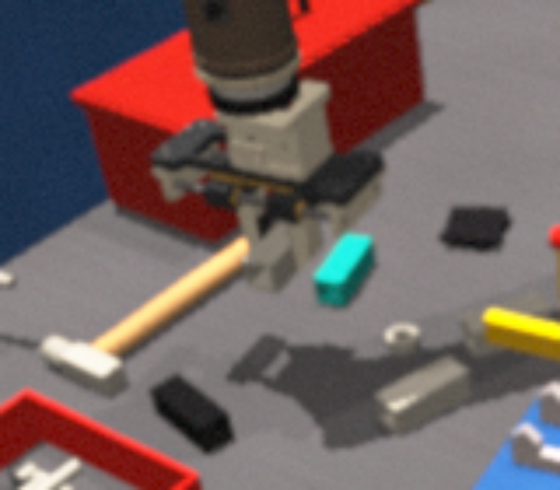

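The tube is held level between the fingers at crop pixel (265,270). The grip dipped for a moment and has recovered, so I carry on to cradle 1.

```bash
python3 -m inch '0.005 -0.035 -0.02 0.012 0;0.01 -0.075 -0.02 0.012 0;0.0155 -0.115 -0.02 0.012 0;0.019 -0.145 -0.02 0.012 0;0.019 -0.145 -0.02 0.012 0' && python3 -m inch '0.005 -0.04 0 0 0;0.01 -0.08 0 0 0;0.015 -0.12 0 0 0;0.019 -0.145 0 0 0;0.019 -0.145 0 0 0' && python3 - <<'E'
from h import *
im=arm.get_image("top");cv2.imwrite("pics/t4.png",im[:,:,::-1]);go("c1",[.5585,-.0762,.053],.17);p,y,s=pose();print(s["width"],s["gripper_force"],s["force"])
E
```

```text
clock: 12.35
position: [0.5659, -0.2171, 0.3098]
ee_rot: [-3.125, -0.278, 0.005]
force: [1.0, 0.3, -1.6]
width: 0.324
gripper_force: 40.0
clock: 12.85
position: [0.5597, -0.0725, 0.3102]
ee_rot: [-3.127, -0.277, 0.004]
force: [-0.6, -0.3, -1.9]
width: 0.323
gripper_force: 40.0
c1 x y z roll = [-0.0013  0.0008  0.0983  0.0043] j7 -1.37
0.3223308320473229 39.998703226447105 [-0.33986633 -0.1002667  -2.25414533]
```

```bash
python3 -m inch '-0.001 0.001 0.03 0.004 0;-0.001 0.001 0.06 0.004 0;-0.001 0.001 0.08 0.004 0;-0.001 0.001 0.09 0.004 0;-0.001 0.001 0.095 0.004 0' && python3 -m inch '0 0 0 0 0;0 0 0 0 0'
```

```text
clock: 13.4
position: [0.5587, -0.0786, 0.2157]
ee_rot: [-3.13, -0.26, 0.004]
force: [-1.5, 5.0, 1.2]
width: 0.323
gripper_force: 40.0
clock: 13.6
position: [0.5588, -0.0784, 0.2162]
ee_rot: [-3.13, -0.261, 0.003]
force: [-1.4, 3.6, -3.6]
width: 0.324
gripper_force: 40.0
```

```bash
python3 -m inch '0 0 0.002 0 0.042;0 0 0.002 0 0.042;0 0 0.002 0 0.042;0 0 0.002 0 0.042' && python3 -m inch '0 0 -0.03 0 0.042;0 0 -0.07 0 0.042;0 0 -0.11 0 0.042;0 0.04 -0.11 0 0.06;0 0.09 -0.11 0 0.06' && python3 -m inch '-0.05 0.05 0 0 0.065;-0.1 0.08 0 0 0.065;-0.1 0.08 0 0 0.065' && python3 - <<'E'
from meas import *
cv2.imwrite("pics/t5.png",np.hstack([cv2.resize(im["top"][140:270,200:450,::-1],(500,260)),cv2.resize(im["scene"][140:280,170:350,::-1],(300,260))]))
for b in blobs(im["top"],"tube"):
    if b[1]>60 and 340<b[2][1]*1+40 and 180<b[2][0]<260 and b[2][1]<430: print("blob",b[1],b[2],yaw_of(b[0],.03))
for n in("top","scene"): print(n,[(np.round(d["point"]),round(d["conf"],2)) for d in arm.look_for(n,"tube1")])
print(proj("top",[.5585,-.0762,.06]),proj("scene",[.5585,-.0762,.06]))
go("home",[.45,-.227,.15],-.55)
E
```

```text
clock: 14.0
position: [0.5595, -0.0785, 0.2151]
ee_rot: [3.13, 0.261, 0.001]
force: [-0.0, -0.2, 0.5]
width: 0.457
gripper_force: 0.0
clock: 14.5
position: [0.5752, -0.1653, 0.3271]
ee_rot: [-3.13, -0.27, -0.007]
force: [1.3, -0.7, -0.9]
width: 0.585
gripper_force: 0.0
clock: 14.8
position: [0.4857, -0.2661, 0.3248]
ee_rot: [3.13, 0.254, -0.002]
force: [-0.5, -0.3, 0.1]
width: 0.706
gripper_force: 0.0
blob 288 [195.79166667 365.77430556] (array([ 0.57379895, -0.2315116 ]), np.float32(-0.28890824), [31, 75])
blob 439 [200.28929385 311.13895216] (array([ 0.56778479, -0.09072083]), np.float32(0.19671273), [53, 88])
blob 182 [249.8021978  364.75824176] (array([ 0.43320154, -0.22104152]), np.float32(-0.5102426), [27, 51])
top [(array([247., 363.]), 0.68), (array([199., 364.]), 0.63), (array([242., 436.]), 0.62), (array([201., 310.]), 0.61), (array([156., 419.]), 0.6)]
scene [(array([214., 255.]), 0.8), (array([208., 150.]), 0.73), (array([204., 213.]), 0.62), (array([183., 234.]), 0.59), (array([167., 193.]), 0.53)]
[200.68990863 309.22086357] [207.58195861 258.53773323]
home x y z roll = [-0.0322 -0.0417  0.0161  0.715 ] j7 -1.01
```

View pics/t5.png

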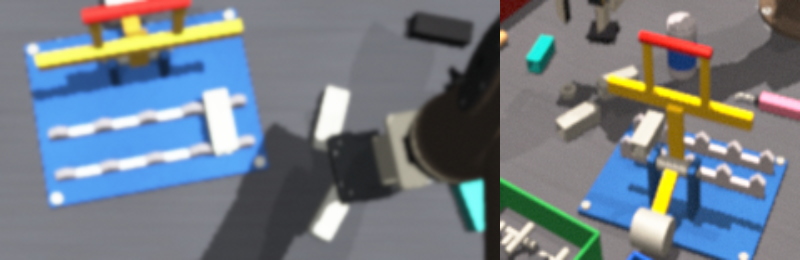

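Tube B lies in cradle 1, at crop pixel (220,120) in the top half. Tubes A and C are unmoved. Next is C.

```bash
python3 -m inch '-0.03 -0.04 0.015 0.15 0.065;-0.03 -0.04 0.015 0.3 0.065;-0.03 -0.04 0.015 0.45 0.065;-0.03 -0.04 0.015 0.6 0.065;-0.03 -0.04 0.015 0.715 0.065' && python3 - <<'E'
from h import *
go("C",[.4474,-.2266,.023],-.553)
E
```

```text
clock: 15.5
position: [0.4539, -0.2263, 0.3099]
ee_rot: [-3.023, 0.855, -0.001]
force: [1.0, 0.5, 0.0]
width: 0.709
gripper_force: 0.0
C x y z roll = [-0.0054  0.0037  0.1279  0.0018] j7 -1.68
```

```bash
python3 -m inch '-0.005 0.004 0.04 0 0.065;-0.005 0.004 0.08 0 0.065;-0.005 0.004 0.115 0 0.065;-0.005 0.004 0.128 0 0.065;-0.005 0.004 0.128 0 0.065' 40 && python3 -m inch '0 0 0 0 0;0 0 0 0 0;0 0 0 0 0;0 0 0 0 0;0 0 0 0 0' && python3 -m inch '0 0 0 0 0;0 0 0 0 0;0 0 -0.03 0 0;0 0 -0.07 0 0;0 0 -0.11 0 0' && python3 -m inch '0 0 0 -0.15 0;0 0 0 -0.3 0;0 0 0 -0.45 0;0 0 0 -0.6 0;0 0 0 -0.72 0' && python3 - <<'E'
from h import *
go("c4",[.5281,.1012,.15],.17)
E
```

```text
clock: 16.0
position: [0.4468, -0.2276, 0.1807]
ee_rot: [-3.024, 0.847, 0.003]
force: [-0.1, 0.7, 0.5]
width: 0.707
gripper_force: 0.0
clock: 16.5
position: [0.4465, -0.2287, 0.1823]
ee_rot: [-3.024, 0.85, -0.002]
force: [-1.8, -1.7, 5.2]
width: 0.324
gripper_force: 35.4
clock: 17.0
position: [0.4456, -0.2286, 0.2926]
ee_rot: [3.024, -0.851, -0.003]
force: [1.7, -0.8, -3.4]
width: 0.321
gripper_force: 40.0
clock: 17.5
position: [0.4459, -0.2287, 0.2916]
ee_rot: [-3.129, -0.278, 0.001]
force: [-0.2, 0.3, -2.8]
width: 0.322
gripper_force: 40.0
c4 x y z roll = [ 0.1392 -0.3102 -0.0174  0.0075] j7 -1.03
```

```bash
python3 -m inch '0.015 -0.035 -0.01 0 0;0.03 -0.07 -0.018 0 0;0.05 -0.11 -0.018 0 0;0.07 -0.155 -0.018 0 0;0.07 -0.155 -0.018 0 0' && python3 -m inch '0.015 -0.035 0 0 0;0.03 -0.07 0 0 0;0.05 -0.11 0 0 0;0.069 -0.155 0 0.007 0;0.069 -0.155 0 0.007 0' && python3 - <<'E'
from h import *
go("c4",[.5281,.1012,.053],.17);p,y,s=pose();print(s["width"],s["gripper_force"])
E
```

```text
clock: 18.0
position: [0.49, -0.0569, 0.3099]
ee_rot: [-3.125, -0.284, -0.002]
force: [-0.3, -1.1, -1.9]
width: 0.323
gripper_force: 40.0
clock: 18.5
position: [0.5306, 0.108, 0.3097]
ee_rot: [-3.125, -0.272, -0.002]
force: [-1.4, -0.8, -2.5]
width: 0.326
gripper_force: 40.0
c4 x y z roll = [-0.0036  0.0062  0.0977  0.0039] j7 -1.75
0.32622237874200155 40.00068336725235
```

```bash
python3 -m inch '0 0 0.02 0 0;0 0 0.04 0 0;0 0 0.06 0 0;0 0 0.06 0 0' && python3 - <<'E'
from h import *
go("c4",[.5281,.1012,.053],.17);p,y,s=pose();print(s["width"],s["gripper_force"],s["force"])
E
```

```text
clock: 18.9
position: [0.5289, 0.0997, 0.2473]
ee_rot: [3.13, 0.259, -0.008]
force: [-0.3, -1.5, -2.3]
width: 0.326
gripper_force: 40.0
c4 x y z roll = [-0.0006 -0.0016  0.0353 -0.0052] j7 -1.76
0.32580071754228035 39.999826177954674 [-0.3463987  -1.46075072 -2.34129733]
```

```bash
python3 -m inch '0 -0.001 0.015 0 0;0 -0.001 0.027 0 0;0 -0.001 0.033 0 0;0 -0.001 0.034 0 0;0 -0.001 0.034 0 0' && python3 -m inch '0 0 0 0 0.042;0 0 0 0 0.042;0 0 0 0 0.042;0 0 0 0 0.042' && python3 -m inch '0 0 -0.03 0 0.042;0 0 -0.07 0 0.042;0 0 -0.11 0 0.042;0 0.04 -0.11 0 0.06;0 0.09 -0.11 0 0.065' && python3 - <<'E'
from h import *
go("A",[.5698,-.2306,.15],-.289)
E
```

```text
clock: 19.4
position: [0.5302, 0.1014, 0.216]
ee_rot: [3.131, 0.258, 0.0]
force: [-0.1, -1.0, -3.1]
width: 0.324
gripper_force: 40.0
clock: 19.8
position: [0.5302, 0.1015, 0.216]
ee_rot: [-3.131, -0.258, -0.001]
force: [-0.6, 1.1, 0.2]
width: 0.454
gripper_force: 0.0
clock: 20.3
position: [0.5453, 0.0143, 0.3276]
ee_rot: [-3.129, -0.267, -0.006]
force: [1.4, -1.6, -0.2]
width: 0.585
gripper_force: 0.0
A x y z roll = [-0.0174  0.2455  0.0186  0.4593] j7 -1.56
```

```bash
python3 - <<'E'
from meas import *
tools_tubes({"tA":("tube",(199,366)),"deb":("tool",(252,133)),"file":("tool",(250,168))})
E
python3 -m inch '-0.004 0.05 0 0 0.065;-0.008 0.1 0.01 0 0.065;-0.01 0.14 0.018 0 0.065;-0.015 0.18 0.018 0 0.065;-0.017 0.22 0.018 0 0.065' && python3 -m inch '0 0.022 0 0.15 0.065;0 0.022 0 0.3 0.065;0 0.022 0 0.46 0.065;0 0.022 0 0.46 0.065' && python3 - <<'E'
from h import *
go("A",[.5698,-.2306,.023],-.289)
E
```

```text
tA (array([ 0.5698, -0.2309]), np.float32(-0.288), [32, 83], array([198., 366.]))
   tri centre [ 0.57  -0.231  0.028] 0.002
deb (array([0.4262, 0.3908]), np.float32(0.055), [24, 93], array([254., 132.]))
   tri centre [0.427 0.394 0.019] 0.0005
file (array([0.4368, 0.2956]), np.float32(-0.095), [24, 93], array([249., 169.]))
   tri centre [0.439 0.297 0.019] 0.0034
clock: 20.9
position: [0.5636, -0.2089, 0.3074]
ee_rot: [-3.131, -0.257, 0.001]
force: [0.4, 0.5, 0.2]
width: 0.707
gripper_force: 0.0
clock: 21.3
position: [0.5677, -0.2288, 0.3076]
ee_rot: [3.106, -0.467, -0.001]
force: [0.6, -0.2, 0.3]
width: 0.708
gripper_force: 0.0
A x y z roll = [ 0.0025  0.0011  0.1256 -0.0094] j7 -1.52
```

```bash
python3 -m inch '0.002 0.001 0.04 0 0.065;0.002 0.001 0.08 0 0.065;0.002 0.001 0.115 0 0.065;0.002 0.001 0.126 0 0.065;0.002 0.001 0.126 0 0.065' 40 && python3 -m inch '0 0 0 0 0;0 0 0 0 0;0 0 0 0 0;0 0 0 0 0;0 0 0 0 0' && python3 -m inch '0 0 0 0 0;0 0 0 0 0;0 0 -0.03 0 0;0 0 -0.07 0 0;0 0 -0.13 0 0' && python3 -m inch '0 0 0 -0.15 0;0 0 0 -0.3 0;0 0 0 -0.45 0;0 0 0 -0.45 0' && python3 - <<'E'
from h import *
go("c2",[.5484,-.0171,.15],.17)
E
```

```text
clock: 21.8
position: [0.5689, -0.2299, 0.1808]
ee_rot: [-3.107, 0.457, 0.004]
force: [0.2, 0.5, -0.2]
width: 0.709
gripper_force: 0.0
clock: 22.3
position: [0.5695, -0.2304, 0.1822]
ee_rot: [3.107, -0.462, 0.001]
force: [0.1, -1.1, 5.6]
width: 0.324
gripper_force: 35.7
clock: 22.8
position: [0.5684, -0.23, 0.301]
ee_rot: [-3.107, 0.462, 0.007]
force: [1.0, -0.1, -2.0]
width: 0.328
gripper_force: 40.0
clock: 23.2
position: [0.569, -0.2305, 0.3014]
ee_rot: [-3.131, -0.246, 0.001]
force: [0.2, -0.0, -1.6]
width: 0.325
gripper_force: 40.0
c2 x y z roll = [ 0.013  -0.214  -0.0076 -0.013 ] j7 -1.13
```

```bash
python3 -m inch '0.003 -0.04 -0.01 -0.012 0;0.006 -0.08 -0.01 -0.012 0;0.009 -0.12 -0.01 -0.012 0;0.013 -0.17 -0.01 -0.012 0;0.013 -0.214 -0.01 -0.012 0' && python3 -m inch '0 0 0.02 0 0;0 0 0.04 0 0;0 0 0.06 0 0;0 0 0.06 0 0' && python3 - <<'E'
from h import *
go("c2",[.5484,-.0171,.053],.17);p,y,s=pose();print(s["width"],s["gripper_force"],s["force"])
E
```

```text
clock: 23.7
position: [0.5489, -0.0146, 0.3115]
ee_rot: [-3.131, -0.254, 0.0]
force: [1.1, 0.2, -2.6]
width: 0.321
gripper_force: 40.0
clock: 24.1
position: [0.548, -0.0168, 0.2492]
ee_rot: [-3.131, -0.256, 0.008]
force: [-1.0, -0.2, -2.9]
width: 0.325
gripper_force: 40.0
c2 x y z roll = [ 0.0004  0.0003  0.0372 -0.0071] j7 -1.52
0.3254094829695 39.97682936489582 [-1.0171698  -0.22219396 -2.89706908]
```

```bash
python3 -m inch '0 0 0.015 0 0;0 0 0.027 0 0;0 0 0.034 0 0;0 0 0.036 0 0;0 0 0.036 0 0' && python3 -m inch '0 0 0 0 0.042;0 0 0 0 0.042;0 0 0 0 0.042;0 0 0 0 0.042' && python3 -m inch '0 0 -0.03 0 0.042;0 0 -0.07 0 0.042;0 0 -0.11 0 0.042;-0.04 0 -0.13 0 0.06;-0.09 0 -0.15 0 0.065' && python3 -m inch '-0.05 0.04 -0.03 0 0.08;-0.1 0.08 -0.06 0 0.08;-0.1 0.13 -0.1 0 0.08;-0.1 0.18 -0.1 0 0.08;-0.1 0.18 -0.1 0 0.08' && python3 - <<'E'
from meas import *
cv2.imwrite("pics/t6.png",np.hstack([cv2.resize(im["top"][140:270,200:350,::-1],(450,390)),cv2.resize(im["scene"][150:280,220:350,::-1],(350,350))[:390] if 0 else cv2.resize(im["scene"][150:280,220:337,::-1],(350,390))]))
Fo=np.array([.5433,.0125]);ex=np.array([np.cos(.17),np.sin(.17)]);ey=np.array([-ex[1],ex[0]])
for q in ("tube1",):
    for m in arm.silhouettes("top",q):
        c,y,s=yaw_of(m["region"],.06);d=c-Fo;print(round(m["conf"],2),m["point"],"fix xy",np.round([d@ex,d@ey],3),round(float(y),3),s)
    P=arm.place_of("top",q);S=arm.place_of("scene",q)
    for a in P:
        for b in S:
            X,e=tri(a["point"],b["point"]);d=X[:2]-Fo
            if e<.012 and abs(d@ey)<.13: print("tri fix",np.round([d@ex,d@ey,X[2]],3),round(e,4))
go("handle open",[.5433+.086*.9856,.0125+.086*.169,.4],.17+np.pi/2)
E
```

```text
clock: 24.6
position: [0.5492, -0.017, 0.2157]
ee_rot: [3.131, 0.261, -0.0]
force: [0.4, 0.8, -1.6]
width: 0.328
gripper_force: 40.0
clock: 25.0
position: [0.5494, -0.017, 0.2161]
ee_rot: [3.131, 0.261, 0.001]
force: [-0.7, -0.1, 0.0]
width: 0.458
gripper_force: 0.0
clock: 25.5
position: [0.4641, -0.0311, 0.3658]
ee_rot: [3.131, 0.263, 0.005]
force: [-0.1, -0.6, 0.7]
width: 0.586
gripper_force: 0.0
clock: 26.0
position: [0.3942, -0.2276, 0.4663]
ee_rot: [3.129, 0.26, 0.004]
force: [1.1, -0.4, -0.0]
width: 0.87
gripper_force: 0.0
0.82 [206.3, 287.7] fix xy [ 0.    -0.029] 0.164 [32, 84]
0.79 [202.9, 310.7] fix xy [ 0.001 -0.09 ] 0.139 [34, 84]
0.67 [153.9, 421.2] fix xy [ 0.069 -0.407] 1.336 [43, 85]
0.16 [257.0, 132.1] fix xy [-0.076  0.38 ] 0.055 [28, 129]
tri fix [ 0.001 -0.032  0.039] 0.0042
handle open x y z roll = [ 0.2715 -0.2096 -0.095   1.5675] j7 -0.99
```

View pics/t6.png

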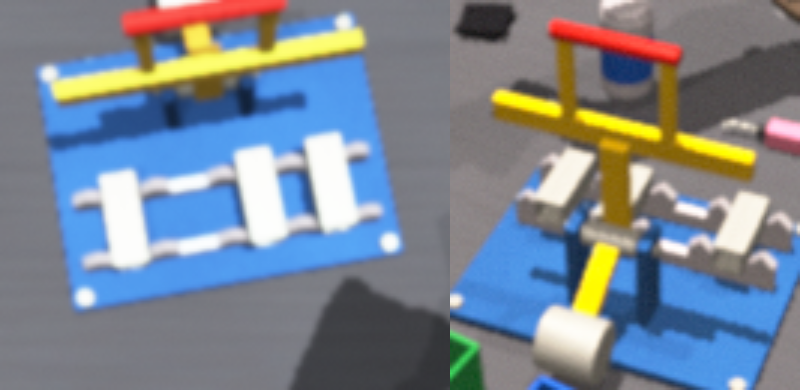

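All three tubes are seated. In the left half of the crop, cradle 4 is at (125,215), cradle 2 at (260,195) and cradle 1 at (330,180), and the keeper is upright. Next I swing it shut.

```bash
python3 -m inch '0.03 -0.02 -0.03 0 0.08;0.06 -0.045 -0.07 0 0.08;0.09 -0.07 -0.095 0 0.08;0.13 -0.1 -0.095 0 0.08;0.13 -0.1 -0.095 0 0.08' && python3 -m inch '0.04 -0.03 0 -0.15 0.08;0.08 -0.06 0 -0.3 0.08;0.11 -0.09 0 -0.45 0.08;0.14 -0.11 0 -0.6 0.08;0.14 -0.11 0 -0.75 0.08' && python3 -m inch '0 0 0 -0.15 0.07;0 0 0 -0.3 0.07;0 0 0 -0.45 0.07;0 0 0 -0.6 0.07;0 0 0 -0.75 0.07' && python3 - <<'E'
from h import *
go("handle open",[.5433+.086*.9856,.0125+.086*.169,.297],.17+np.pi/2,False)
E
```

```text
clock: 26.75
position: [0.5099, -0.0975, 0.5588]
ee_rot: [-3.126, -0.279, -0.002]
force: [0.1, -0.3, -0.6]
width: 0.871
gripper_force: 0.0
clock: 27.25
position: [0.6281, 0.0329, 0.5567]
ee_rot: [-2.803, -1.409, 0.003]
force: [0.0, -1.0, -0.7]
width: 0.872
gripper_force: 0.0
clock: 27.75
position: [0.6261, 0.0281, 0.5583]
ee_rot: [-2.101, -2.333, 0.002]
force: [0.2, 1.2, -0.5]
width: 0.762
gripper_force: 0.0
handle open x y z roll = [-0.0013  0.0019  0.1023 -0.0653] j7 -0.12
```

```bash
python3 -m inch '-0.001 0.001 0.04 -0.06 0.07;-0.001 0.001 0.08 -0.06 0.07;-0.001 0.001 0.1 -0.06 0.07;-0.001 0.001 0.102 -0.06 0.07;-0.001 0.001 0.102 -0.06 0.07' && python3 -m inch '0 0 0 0 0;0 0 0 0 0;0 0 0 0 0;0 0 0 0 0;0 0 0 0 0' 30 && python3 -m inch '0 0 0 0 0;0 0 0 0 0;0 0 0 0 0;0 0 0 0 0' 30
```

```text
clock: 28.25
position: [0.6274, 0.0266, 0.4572]
ee_rot: [-2.039, -2.388, 0.001]
force: [1.3, -0.7, 0.7]
width: 0.76
gripper_force: 0.0
clock: 28.75
position: [0.6278, 0.0256, 0.4576]
ee_rot: [2.042, 2.387, 0.001]
force: [-0.0, 0.3, 0.6]
width: 0.375
gripper_force: 0.0
clock: 29.15
position: [0.6281, 0.0257, 0.4573]
ee_rot: [2.041, 2.387, 0.001]
force: [3.8, 0.8, -2.4]
width: 0.163
gripper_force: 30.0
```

Gripped. Now I swing it back along the arc.

```bash
python3 -m inch '0 -0.02 0.0024 0 0;0 -0.0395 0.0068 0 0;0 -0.0586 0.013 0 0;0 -0.077 0.021 0 0;0 -0.094 0.031 0 0' && python3 -m inch '0 -0.0164 0.012 0 0;0 -0.0315 0.025 0 0;0 -0.045 0.04 0 0;0 -0.0575 0.056 0 0;0 -0.068 0.073 0 0' && python3 -m inch '0 -0.009 0.018 0 0;0 -0.0155 0.037 0 0;0 -0.0205 0.056 0 0;0 -0.0235 0.076 0 0;0 -0.0245 0.09 0 0' && python3 -m inch '0 0 0.007 0 0;0 0.001 0.014 0 0;0 0.001 0.02 0 0;0 0.001 0.026 0 0;0 0.001 0.026 0 0'
```

```text
clock: 29.65
position: [0.5353, 0.0107, 0.4278]
ee_rot: [2.039, 2.384, 0.006]
force: [5.3, -0.9, 4.4]
width: 0.17
gripper_force: 30.0
clock: 30.15
position: [0.4681, 0.0002, 0.3539]
ee_rot: [2.04, 2.385, 0.004]
force: [6.5, -1.6, -0.4]
width: 0.163
gripper_force: 30.0
clock: 30.65
position: [0.4441, -0.0033, 0.2629]
ee_rot: [2.041, 2.386, 0.003]
force: [3.8, -0.7, -0.4]
width: 0.164
gripper_force: 30.0
clock: 31.15
position: [0.4451, -0.0031, 0.2374]
ee_rot: [2.041, 2.387, 0.002]
force: [5.6, -0.4, -3.3]
width: 0.162
gripper_force: 30.0
```

```bash
python3 -m inch '0 0 0 0 0.06;0 0 0 0 0.06;0 0 0 0 0.06;0 0 0 0 0.06;0 0 0 0 0.06' && python3 -m inch '0 0 -0.03 0 0.06;0 0 -0.07 0 0.06;0 0 -0.11 0 0.06;0 -0.04 -0.13 0 0.06;0 -0.09 -0.13 0 0.06' && python3 - <<'E'
from meas import *
b=near(blobs(im["top"],"red"),(243,281),15);g=near(blobs(im["scene"],"red"),(190,300),15)
if b and g: print("handle",b[2],g[2],tri(b[2],g[2]),b[1],g[1])
tools_tubes({"deb":("tool",(252,133)),"file":("tool",(250,168))})
go("file above",[.4369,.2956,.12],-.097);go("deb above",[.426,.391,.12],.055)
E
```

```text
clock: 31.65
position: [0.4443, -0.0032, 0.2372]
ee_rot: [-2.042, -2.387, 0.001]
force: [0.4, 0.3, -0.7]
width: 0.548
gripper_force: 0.0
clock: 32.15
position: [0.3566, -0.0167, 0.3698]
ee_rot: [2.038, 2.385, 0.007]
force: [-0.5, -0.5, 0.4]
width: 0.652
gripper_force: 0.0
deb (array([0.4263, 0.3908]), np.float32(0.055), [24, 92], array([255., 132.]))
   tri centre [0.425 0.394 0.017] 0.0004
file (array([0.4369, 0.2959]), np.float32(-0.105), [23, 93], array([249., 168.]))
   tri centre [0.44  0.298 0.02 ] 0.0011
file above x y z roll = [ 0.2964  0.1346  0.0875 -1.319 ] j7 0.03
deb above x y z roll = [ 0.3924  0.1386  0.0875 -1.471 ] j7 0.03
```

```bash
python3 -m inch '0.04 0.02 0 0 0.06;0.08 0.035 0 0 0.06;0.12 0.05 0.02 0 0.06;0.16 0.07 0.04 0 0.06;0.16 0.07 0.04 0 0.06' && python3 -m inch '0.04 0.02 0.01 -0.15 0.055;0.08 0.035 0.03 -0.3 0.055;0.12 0.055 0.04 -0.45 0.055;0.136 0.0645 0.047 -0.6 0.055;0.136 0.0645 0.047 -0.7 0.055' && python3 -m inch '0 0 0 -0.15 0.055;0 0 0 -0.3 0.055;0 0 0 -0.45 0.055;0 0 0 -0.62 0.055;0 0 0 -0.62 0.055' && python3 - <<'E'
from meas import *
b=near(blobs(im["top"],"red"),(243,281),15);g=near(blobs(im["scene"],"red"),(190,300),15)
if b and g: print("handle",b[2],g[2],tri(b[2],g[2]),b[1],g[1])
cv2.imwrite("pics/t7.png",np.hstack([cv2.resize(im["top"][140:270,200:350,::-1],(450,390)),cv2.resize(im["scene"][150:280,220:337,::-1],(350,390))]))
go("file",[.4369,.2958,.023],-.1)
E
```

```text
clock: 32.75
position: [0.4001, 0.1569, 0.3255]
ee_rot: [-2.032, -2.392, -0.001]
force: [0.2, -0.2, 0.0]
width: 0.654
gripper_force: 0.0
clock: 33.25
position: [0.4426, 0.2986, 0.2791]
ee_rot: [-1.086, -2.946, -0.001]
force: [-0.1, -0.1, 0.6]
width: 0.601
gripper_force: 0.0
clock: 33.75
position: [0.4427, 0.2954, 0.2799]
ee_rot: [-0.145, -3.137, 0.001]
force: [-0.6, 0.7, -0.3]
width: 0.596
gripper_force: 0.0
handle [244.14539007 282.23404255] [190.25    298.86875] (array([ 0.44486577, -0.00446342,  0.07672856]), np.float64(0.0005224795243747086)) 282 160
file x y z roll = [ 0.0057 -0.0005  0.0981  0.0013] j7 0.31
```

View pics/t7.png

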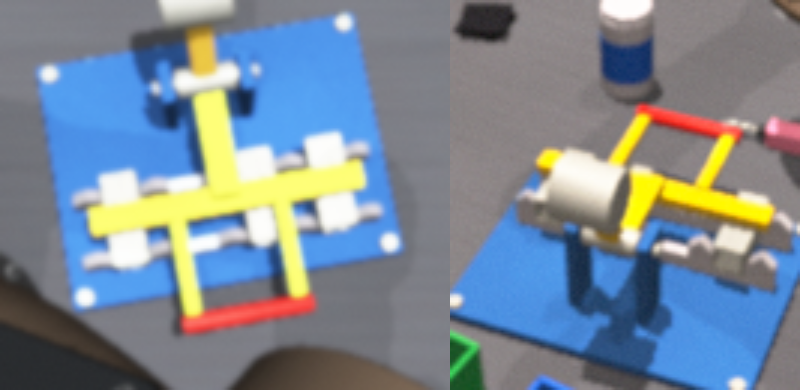

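The keeper is shut: the handle triangulates to the same spot as at the start (top pixel (244,282)), and the tubes are under the bar. Next is the file.

```bash
python3 -m inch '0.005 0 0.03 0 0.055;0.005 0 0.06 0 0.055;0.005 0 0.085 0 0.055;0.005 0 0.097 0 0.055;0.005 0 0.097 0 0.055' 40 && python3 -m inch '0 0 0 0 0;0 0 0 0 0;0 0 0 0 0;0 0 0 0 0;0 0 0 0 0' && python3 -m inch '0 0 0 0 0;0 0 0 0 0;0 0 -0.03 0 0;0 0 -0.07 0 0;0 0 -0.11 0 0' && python3 - <<'E'
from h import *
go("lane1",[.5728,.3403,.13],.296)
E
```

```text
clock: 34.35
position: [0.4371, 0.2963, 0.1821]
ee_rot: [-0.152, -3.136, 0.003]
force: [-0.9, 0.3, 0.2]
width: 0.599
gripper_force: 0.0
clock: 34.85
position: [0.4377, 0.2967, 0.1838]
ee_rot: [0.149, 3.137, 0.001]
force: [-0.7, 0.0, 4.5]
width: 0.255
gripper_force: 40.0
clock: 35.35
position: [0.4371, 0.2964, 0.2942]
ee_rot: [-0.148, -3.136, 0.001]
force: [1.1, 0.2, -0.6]
width: 0.255
gripper_force: 40.0
lane1 x y z roll = [-0.1309  0.0565  0.0052 -0.3905] j7 0.32
```

```bash
python3 -m inch '-0.035 0.015 0 -0.1 0;-0.07 0.03 0 -0.2 0;-0.1 0.045 0 -0.3 0;-0.131 0.0565 0 -0.39 0;-0.131 0.0565 0 -0.39 0' && python3 -m inch '0 0 0.01 0 0;0 0 0.02 0 0;0 0 0.02 0 0' && python3 - <<'E'
from h import *
go("lane1",[.5728,.3403,.055],.296);print(pose()[2]["width"],pose()[2]["gripper_force"])
E
```

```text
clock: 35.85
position: [0.5771, 0.3399, 0.2922]
ee_rot: [-0.46, 3.107, 0.001]
force: [-0.7, -0.3, -1.3]
width: 0.26
gripper_force: 40.0
clock: 36.15
position: [0.572, 0.3398, 0.2711]
ee_rot: [0.462, -3.104, 0.003]
force: [-0.1, -0.1, -1.3]
width: 0.256
gripper_force: 40.0
lane1 x y z roll = [-0.0009  0.0003  0.0571 -0.0002] j7 0.76
0.2559862011622836 39.99501407146454
```

```bash
python3 -m inch '-0.001 0 0.02 0 0;-0.001 0 0.04 0 0;-0.001 0 0.05 0 0;-0.001 0 0.055 0 0;-0.001 0 0.055 0 0' && python3 -m inch '0 0 0 0 0.036;0 0 0 0 0.036;0 0 0 0 0.036;0 0 0 0 0.036' && python3 -m inch '0 0 -0.03 0 0.036;0 0 -0.07 0 0.036;0 0 -0.11 0 0.036;0.04 0 -0.11 0 0.05;0.09 0 -0.11 0 0.05' && python3 - <<'E'
from meas import *
tools_tubes({"deb":("tool",(252,133))})
show("file",find(im["top"],"tool",proj("top",[.5728,.3403,.054]),.054,25))
go("deb",[.4263,.3908,.12],.055)
E
```

```text
clock: 36.65
position: [0.574, 0.3408, 0.2181]
ee_rot: [0.462, -3.107, 0.0]
force: [0.5, -0.3, -0.3]
width: 0.255
gripper_force: 40.0
clock: 37.05
position: [0.5744, 0.3408, 0.2188]
ee_rot: [-0.462, 3.107, 0.0]
force: [0.4, 0.1, -0.3]
width: 0.39
gripper_force: 0.0
clock: 37.55
position: [0.4885, 0.3149, 0.3297]
ee_rot: [-0.458, 3.105, 0.004]
force: [-1.2, 1.0, -0.6]
width: 0.511
gripper_force: 0.0
deb None
file (array([0.6065, 0.3496]), np.float32(-1.522), [23, 24], array([185., 148.]))
deb x y z roll = [0.0292 0.0903 0.0484 0.2468] j7 0.72
```

```bash
python3 -m inch '0.01 0.03 0.01 0.1 0.055;0.02 0.06 0.03 0.2 0.055;0.029 0.09 0.048 0.247 0.055;0.029 0.09 0.048 0.247 0.055;0.029 0.09 0.048 0.247 0.055' && python3 - <<'E'
from meas import *
tools_tubes({"deb":("tool",(252,133))})
f=find(im["top"],"tool",proj("top",[.5728,.3403,.054]),.054,15);show("file",f)
if f is not None:
    g=near(blobs(im["scene"],"tool"),proj("scene",[.5728,.3403,.054]),14);print(g and tri(f[3],g[2]))
cv2.imwrite("pics/t8.png",np.hstack([cv2.resize(im["top"][170:290,90:210,::-1],(400,400)),cv2.resize(im["scene"][210:310,350:450,::-1],(400,400))]))
go("deb",[.4263,.3908,.024],.055)
E
```

```text
clock: 38.15
position: [0.4336, 0.3929, 0.2801]
ee_rot: [0.08, -3.14, 0.001]
force: [-0.1, 0.6, -0.1]
width: 0.596
gripper_force: 0.0
deb None
file (array([0.572 , 0.3397]), np.float32(0.288), [23, 96], array([198., 151.]))
(array([0.57302251, 0.341814  , 0.04606919]), np.float64(0.00131437439972948))
deb x y z roll = [ 0.0087 -0.0006  0.0976 -0.0073] j7 0.31
```

View pics/t8.png

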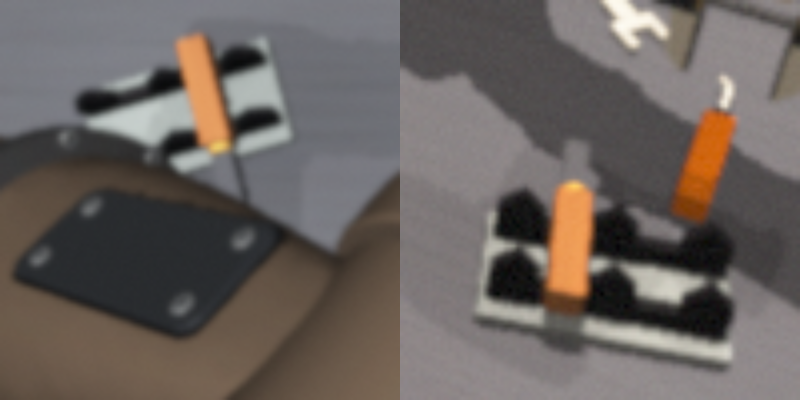

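The file lies in lane 1. The deburrer is free and visible in the scene view, at crop pixel (705,165). I check there that it has not moved.

```bash
python3 - <<'E'
from meas import *
b=near(blobs(im["scene"],"tool"),proj("scene",[.4263,.3908,.018]),15);print(b[2],b[1],proj("scene",[.4263,.3908,.018]))
c=cv2.imread("pics/scene2.png")[:,:,::-1];b0=near(blobs(c,"tool"),proj("scene",[.4263,.3908,.018]),15);print("before",b0[2],b0[1])
go("deb",[.4263,.3908,.024],.055)
E
```

```text
[248.23076923 426.44102564] 195 [248.4030957  424.99030195]
before [248.75862069 426.22844828] 232
deb x y z roll = [ 0.0089 -0.0003  0.0977 -0.0084] j7 0.31
```

```bash
python3 -m inch '0.008 0 0.03 0 0.055;0.008 0 0.06 0 0.055;0.008 0 0.085 0 0.055;0.008 0 0.096 0 0.055;0.008 0 0.096 0 0.055' 40 && python3 -m inch '0 0 0 0 0;0 0 0 0 0;0 0 0 0 0;0 0 0 0 0;0 0 0 0 0' && python3 -m inch '0 0 0 0 0;0 0 0 0 0;0 0 -0.03 0 0;0 0 -0.07 0 0;0 0 -0.11 0 0' && python3 - <<'E'
from h import *
go("lane2",[.5552,.3977,.13],.296)
E
```

```text
clock: 38.85
position: [0.4265, 0.391, 0.1833]
ee_rot: [0.074, -3.139, 0.002]
force: [0.4, -0.2, 0.7]
width: 0.604
gripper_force: 0.0
clock: 39.35
position: [0.4264, 0.392, 0.1849]
ee_rot: [-0.075, 3.14, 0.001]
force: [-0.7, -0.6, 4.5]
width: 0.257
gripper_force: 39.9
clock: 39.85
position: [0.4259, 0.3916, 0.295]
ee_rot: [0.076, -3.139, 0.001]
force: [1.3, 0.3, -0.9]
width: 0.258
gripper_force: 39.9
lane2 x y z roll = [-1.294e-01 -2.000e-04  6.000e-03 -2.474e-01] j7 0.31
```

```bash
python3 -m inch '-0.035 0 0 -0.08 0;-0.07 0 0 -0.16 0;-0.105 0 0 -0.247 0;-0.129 0 0 -0.247 0;-0.129 0 0 -0.247 0' && python3 -m inch '0 0 0.01 0 0;0 0 0.02 0 0;0 0 0.02 0 0' && python3 - <<'E'
from h import *
go("lane2",[.5552,.3977,.0575],.296);print(pose()[2]["width"],pose()[2]["gripper_force"])
E
```

```text
clock: 40.35
position: [0.5587, 0.3965, 0.2932]
ee_rot: [-0.454, 3.108, -0.001]
force: [-0.2, 0.2, -0.7]
width: 0.26
gripper_force: 39.9
clock: 40.65
position: [0.5536, 0.3977, 0.2721]
ee_rot: [0.464, -3.104, 0.003]
force: [-0.3, -0.0, -0.9]
width: 0.258
gripper_force: 39.9
lane2 x y z roll = [-0.0015 -0.0005  0.0556  0.0008] j7 0.69
0.2579580141019401 39.90460932254791
```

```bash
python3 -m inch '-0.001 0 0.02 0 0;-0.001 0 0.04 0 0;-0.001 0 0.05 0 0;-0.001 0 0.056 0 0;-0.001 0 0.056 0 0' && python3 -m inch '0 0 0 0 0.036;0 0 0 0 0.036;0 0 0 0 0.036;0 0 0 0 0.036' && python3 -m inch '0 0 -0.03 0 0.036;0 0 -0.07 0 0.036;0 0 -0.11 0 0.036;0.04 0 -0.13 0 0.05;0.09 0 -0.15 0 0.05' && python3 -m inch '0.05 0 0 0 0.05;0.09 0.04 0 0 0.05;0.09 0.09 0 0 0.05;0.09 0.12 0 0 0.05;0.09 0.12 0 0 0.05' && python3 - <<'E'
from meas import *
for k,X in(("file",[.5728,.3403,.054]),("deb",[.5552,.3977,.054])):
    f=find(im["top"],"tool",proj("top",X),.054,15);show(k,f);g=near(blobs(im["scene"],"tool"),proj("scene",X),14)
    if f is not None and g: print(tri(f[3],g[2]))
b=near(blobs(im["top"],"red"),(243,281),15);g=near(blobs(im["scene"],"red"),(190,300),15)
if b and g: print("handle",tri(b[2],g[2])[0])
cv2.imwrite("pics/t9.png",np.hstack([cv2.resize(im["top"][140:290,90:390,::-1],(500,250)),cv2.resize(im["scene"][150:310,210:450,::-1],(300,250))]))
print(pose()[2]["clock"],pose()[2]["position"])
E
```

```text
clock: 41.15
position: [0.5557, 0.3984, 0.2179]
ee_rot: [0.463, -3.107, 0.001]
force: [-0.1, -0.9, -0.2]
width: 0.26
gripper_force: 39.9
clock: 41.55
position: [0.5562, 0.3985, 0.2188]
ee_rot: [-0.462, 3.107, 0.001]
force: [-0.4, 1.2, -0.7]
width: 0.389
gripper_force: 0.0
clock: 42.05
position: [0.4733, 0.3733, 0.3683]
ee_rot: [-0.458, 3.106, 0.003]
force: [-0.2, -1.2, 1.5]
width: 0.518
gripper_force: 0.0
clock: 42.55
position: [0.3487, 0.466, 0.368]
ee_rot: [0.472, -3.106, -0.007]
force: [0.7, 0.5, 0.7]
width: 0.545
gripper_force: 0.0
file (array([0.572 , 0.3399]), np.float32(0.3), [24, 96], array([198., 151.]))
(array([0.57302693, 0.34184926, 0.0460193 ]), np.float64(0.0013531407064992969))
deb (array([0.5556, 0.3973]), np.float32(0.294), [26, 91], array([204., 129.]))
(array([0.55687098, 0.39903217, 0.0487243 ]), np.float64(0.001669710171879324))
handle [ 0.44461109 -0.00415093  0.07615669]
42.65 [0.35156727 0.46256058 0.36697047]
```

View pics/t9.png

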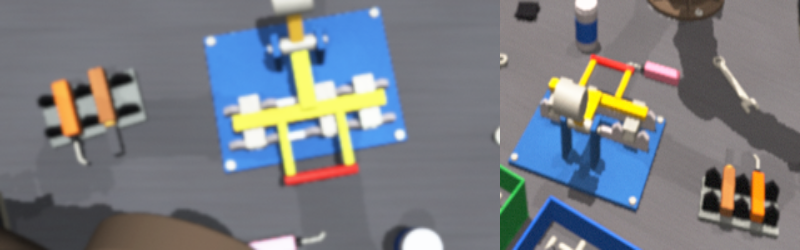

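Both tools lie in their lanes, at crop pixels (65,105) and (102,95). The keeper is shut over the three tubes and the robot is clear, so I hand in.

```bash
python3 -m inch '0 0 0 0 0.05;0 0 0 0 0.05;0 0 0 0 0.05' && python3 -c "
from cell import arm
print(arm.sign_off())"
```

```text
clock: 42.95
position: [0.3531, 0.461, 0.3668]
ee_rot: [-0.459, 3.108, -0.001]
force: [1.1, 0.3, 0.0]
width: 0.544
gripper_force: 0.0
the job is handed in; nothing more can be done
None
```

The job is handed in at 43 s, with no verdict returned: the last pictures show the keeper shut over the three tubes in cradles 1, 2 and 4, the file in lane 1, the deburrer in lane 2, and the robot clear of everything.

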